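# Put the cupped marble dies away in their caddy

### The arm

A 6-joint arm with a two-finger parallel gripper is mounted at the origin on the work surface. World frame = base frame: x ahead of the robot, y to its left, z up, the work surface at z = 0. Lengths are in mm, angles in degrees, forces in N, time in s.
With the tool pointing down it reaches from about 350 to 850 mm from the base axis. Payload 8.1 kg.
Tool frame: the origin (TCP) lies midway between the tips of the shut fingers; the grasp point (between the pads) lies 19 mm behind it (r.grasp_offset is the distance from the TCP to the grasp point, in mm); z points along the fingers, x is the direction in which the jaws open and shut, and the axes are right-handed (so a half turn about z gives the same grasp; the last joint's range is limited). The gripper opens to 85 mm and grips with 20 to 120 N. Pads are 22 mm wide; open, the fingers measure 114 mm over their backs; the gripper's body (76 mm by 85 mm) begins 54 mm behind the grasp point. The pads swing forward as they close: fully open they stand 13 mm farther back than shut.
Start: joints at [-82.128, 7.471, 85.268, -0, 87.261, -4.893], TCP at [132.597, -585.169, 231.292] pointing down, gripper open.
Joint ranges: [-169.43, 169.43], [-51.17, 129.36], [1.28, 143.12], [-76.62, 256.62], [0, 156.53], [-152.29, 152.29]. Speed limits (degrees/s): [136.94, 136.94, 159.86, 180, 180, 180].

### API

Orientations are given as [roll, pitch, yaw] about the fixed x, y, z axes, in that order (R = Rz(yaw) Ry(pitch) Rx(roll)).
In Python, from bench import r, optics, hand_in gives the robot as it stands.
- The arm moves only by the shell command python3 -m pendant 'ROWS' [FORCE]. ROWS is JSON, a list of rows, each a list of 5 numbers: the opening, from 0 (shut) to 1 (fully open), then the shift along the tool's x, y, z in mm, then the turn about the tool's z in degrees. A call has 1 to 10 rows; each row shifts and turns the commanded pose from where the row before left it, along the tool's axes as they then stand; what a row does not reach is not made up. A row lasts 1/10 s, in which the tool goes at most 50 mm and 8.59 degrees, less where a joint would pass 70% of its speed; a pose out of reach is approached as far as the arm can. A call with a gripper value outside its range is refused whole. The fingers move at their own pace and stop on an object; FORCE is the grip in N (left out, the last holds). Time passes only in rows, so rows that do not move let the fingers close. It gives the time, the measured TCP pose, the force and the opening at its end, in the units of the state.
- r.sense(): the state, without advancing time (a new reading comes with each control period).
- optics.snapshot(name): name is "scene" or "side" or "wrist"; returns (picture, depth): 480x640x3 uint8, blue, green, red; 480x640 float32, mm along the optical axis (not along the pixel's ray), 0 where there is no reading.
- optics.camera_params(name): a dict with "camera_matrix" (3x3 intrinsics, pixels), "eye" and "orientation" of the camera in the world. Camera axes: x right, y down, z forward; pixel columns grow to the right and rows downward; lengths in mm; the calibration is good to about 2 mm. A picture is of the moment at which its call begins: read the wrist's pose just before it. camera_params takes no time and is no camera call; for the wrist camera it gives the pose at the moment of the call.
- hand_in(): hands the job in, once; it reports no verdict.
Trained networks look in the newest picture that a camera, given by its name, has taken for a name from the list of things; names that differ only in an ending like _2 or _b are one class to them, and where a whole thing is asked for, a point or a joint stands for the part that bears it (a point fixed in the world has none). Each returns a list of dicts, best first, with "score" (0 to 1); they miss things now and then, are a little off and sometimes report something else, mostly with a low value. They report only what shows in the picture. A call takes as long as a camera call. They do not tell look-alikes from the thing itself.
- optics.search_frame(camera, query): "at" ([x, y, z] in mm, in world coordinates, good to about 4 mm: the middle of the surface that is visible of it).
The state is a dict: "time": time; "joint_pos": joint angles; "qd": joint speeds; "joint_efforts": joint torques, N m; "tool_pos": TCP position; "tcp_rot": TCP orientation; "ft_force": force on the tool from outside, world axes, zero at the start; "wrist_torque": the same for the moment, N m; "finger_gap": finger opening in mm.
Only numpy, scipy, OpenCV 4.12 (cv2) and the standard library are available. Lean on these libraries where they do the work, as an engineer would, in place of code of your own. Each camera call takes 0.05 s, during which the arm holds its last target. There are 200 camera calls.

### The job

Put the three cupped marble dies (the ones with a hollow in the top) away in the wooden caddy, each standing upright on the floor of the round nest of its own size: smallest in the smallest, middle in the middle, largest in the largest. Leave the three solid flat-topped blanks standing where they are.

Things in the scene. Friction and masses are not known exactly. Their poses are not given: they have to be found in the camera images.
- caddy: shallow dark wooden tray fixed to the shelf, 104 (x) x 316 (y) mm outside, walls 6 mm thick and 16 mm high, floor 6 mm thick; origin at the centre of its underside, y along its length. It holds the three nests in a row along its y, 100 mm apart, in any order
- nest_small: small nest: round light-wood cup fixed on the caddy's floor, inside diameter 46 mm, outside 56 mm, 10 mm high; origin at the centre of its underside, z up; its inner floor is 4 mm above the origin, its rim 10 mm above it
- nest_medium: medium nest: round light-wood cup fixed on the caddy's floor, inside diameter 60 mm, outside 70 mm, 10 mm high; origin at the centre of its underside, z up; its inner floor is 4 mm above the origin, its rim 10 mm above it
- nest_large: large nest: round light-wood cup fixed on the caddy's floor, inside diameter 74 mm, outside 84 mm, 10 mm high; origin at the centre of its underside, z up; its inner floor is 4 mm above the origin, its rim 10 mm above it
- die_small_mid (a point): small cupped die: loose upright aluminium cylinder, diameter 30 mm, 60 mm tall, with a round hollow of diameter 20 mm, 14 mm deep, in its top (wall 5 mm); the point is on its axis half-way up, 30 mm above its foot; z along its axis
- die_medium_mid (a point): medium cupped die: loose upright aluminium cylinder, diameter 42 mm, 60 mm tall, with a round hollow of diameter 32 mm, 14 mm deep, in its top (wall 5 mm); the point is on its axis half-way up, 30 mm above its foot; z along its axis
- die_large_mid (a point): large cupped die: loose upright aluminium cylinder, diameter 54 mm, 60 mm tall, with a round hollow of diameter 44 mm, 14 mm deep, in its top (wall 5 mm); the point is on its axis half-way up, 30 mm above its foot; z along its axis
- blank_small_mid (a point): small blank, look-alike of the small die: loose upright solid aluminium cylinder, diameter 30 mm, 60 mm tall, flat top without a hollow; the point is on its axis half-way up, 30 mm above its foot
- blank_medium_mid (a point): medium blank, look-alike of the medium die: loose upright solid aluminium cylinder, diameter 42 mm, 60 mm tall, flat top without a hollow; the point is on its axis half-way up, 30 mm above its foot
- blank_large_mid (a point): large blank, look-alike of the large die: loose upright solid aluminium cylinder, diameter 54 mm, 60 mm tall, flat top without a hollow; the point is on its axis half-way up, 30 mm above its foot
Not all that is in view belongs to the job. Leave any blue, green or purple look-alike of the part that bears die_medium_mid alone.

How it is judged:
By the outcome, as a careful person would: the job done as asked, in the order asked, and still so for the second after the job is handed in, with the robot touching nothing.
It also fails if it takes over 90 s, if anything falls off the work surface, if the arm or the gripper's body presses on something with over 40 N, if the wrist force passes 120 N, or if a joint passes its speed limit or range.

## Working session

There is one attempt and no reset: what is moved stays moved. The work goes in short steps, Python scripts to look and compute and a shell command to move; the robot and the scene stay as the last step left them, time stands still between calls to the robot, and variables do not carry over. Pictures are saved under pics/ and viewed, about 12 in all and at most 16, crops included, and the job is handed in when it is done.

```bash
mkdir -p pics
python3 - <<'E'
from bench import r,optics
import cv2,numpy as np
for n in("scene","side"):
    p,d=optics.snapshot(n);cv2.imwrite(f"pics/{n}0.png",p);np.save(f"pics/{n}0.npy",d)
    c=optics.camera_params(n);print(n,c)
    for q in["caddy","nest_small","nest_medium","nest_large","die_small_mid","die_medium_mid","die_large_mid","blank_small_mid","blank_medium_mid","blank_large_mid"]:
        print(q,[(np.round(a["at"]).tolist(),round(a["score"],2)) for a in optics.search_frame(n,q)])
print(r.sense())
E
```

```text
scene {'camera_matrix': array([[529.1506145 ,   0.        , 321.66728693],
       [  0.        , 529.1506145 , 241.3983272 ],
       [  0.        ,   0.        ,   1.        ]]), 'eye': array([1034.08128137,  267.92912022,  813.16083654]), 'orientation': array([-145.22840988,    0.21883806,  120.70819293])}
caddy [([464.0, 22.0, 6.0], 0.75), ([450.0, -115.0, 14.0], 0.48)]
nest_small [([458.0, 82.0, 14.0], 0.62), ([458.0, -15.0, 9.0], 0.59), ([449.0, -113.0, 13.0], 0.57)]
nest_medium [([450.0, -115.0, 11.0], 0.85)]
nest_large [([454.0, -18.0, 9.0], 0.8)]
die_small_mid [([674.0, -55.0, 46.0], 0.74)]
die_medium_mid [([746.0, 118.0, 43.0], 0.86), ([578.0, 120.0, 48.0], 0.83), ([645.0, 61.0, 48.0], 0.74), ([761.0, 44.0, 50.0], 0.56)]
die_large_mid [([672.0, 195.0, 46.0], 0.91)]
blank_small_mid [([624.0, 329.0, 52.0], 0.57)]
blank_medium_mid [([654.0, -194.0, 52.0], 0.62)]
blank_large_mid [([628.0, -331.0, 57.0], 0.62), ([650.0, -196.0, 52.0], 0.49)]
side {'camera_matrix': array([[529.58873158,   0.        , 313.061075  ],
       [  0.        , 529.58873158, 235.69143983],
       [  0.    
[... 668 characters left out ...]
4.0, -350.0, 56.0], 0.78)]
{'time': 1.1, 'joint_pos': array([-8.21290125e+01,  7.47039066e+00,  8.52661681e+01,  8.16331202e-04,
        8.72600069e+01, -4.89314159e+00]), 'qd': array([-0.08398345,  0.05053442, -0.03391057, -0.02609556, -0.06229875,
       -0.05857543]), 'joint_efforts': array([-2.67500560e-03, -5.69337630e+01, -5.00870311e+01, -3.78810237e-04,
        1.45086378e-03,  5.70773977e-06]), 'tool_pos': array([ 132.59247622, -585.19339614,  231.31597406]), 'tcp_rot': array([-1.79999481e+02, -3.49132564e-03, -7.72359099e+01]), 'ft_force': array([-0.15886193, -0.33553559,  0.12509718]), 'wrist_torque': array([-0.03560418, -0.00754457, -0.03524493]), 'finger_gap': 85.67018600213957}
```

View pics/scene0.png

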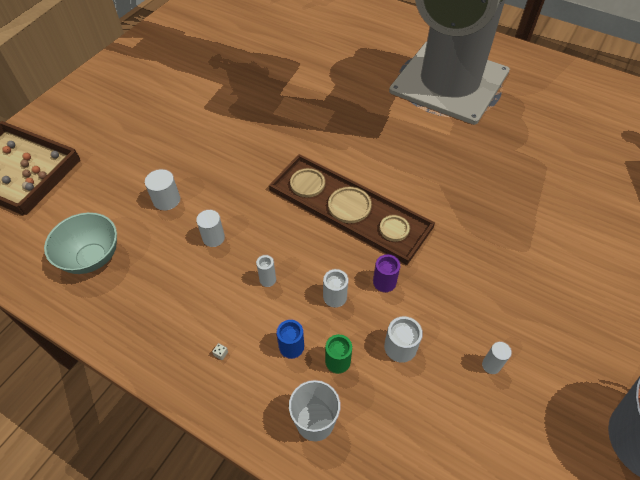

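View pics/side0.png

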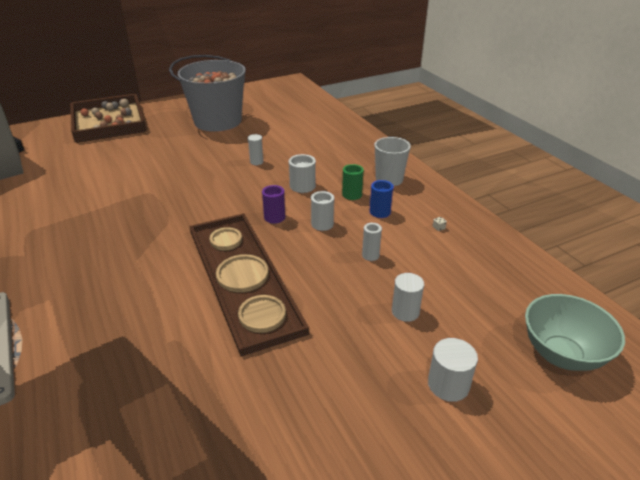

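The scene picture shows three cupped silver dies: small at (266,270), medium at (336,287) and large at (403,339). The blanks, with flat tops, are at (163,189), (210,228) and (497,357). The nests are medium at (307,182), large at (350,205) and small at (395,228). The side view agrees. Next I'll get precise centres from depth.

```bash
cat > h.py <<'E'
from bench import r,optics
import cv2,numpy as np
from scipy.spatial.transform import Rotation as R
def cloud(d,c):
    K=c["camera_matrix"];v,u=np.indices(d.shape)
    P=np.stack([(u-K[0,2])/K[0,0]*d,(v-K[1,2])/K[1,1]*d,d],-1)
    W=P@R.from_euler("xyz",c["orientation"],degrees=True).as_matrix().T+c["eye"]
    W[d<=0]=np.nan
    return W
DIES=dict(s=(670,-65,15),m=(640,52,21),l=(668,185,27))
NESTS=dict(s=(458,82,28),m=(450,-117,35),l=(456,-18,42))
def circ(W,m):
    q=W[m][:,:2].astype(np.float32); (x,y),rad=cv2.minEnclosingCircle(q); return np.round([x,y,rad,len(q),np.median(W[m][:,2])],1).tolist()
def report(p,d,c,dies=DIES,nests=NESTS):
    W=cloud(d,c);X,Y,Z=W[...,0],W[...,1],W[...,2]
    for k,(x,y,a) in dies.items():
        m=(np.hypot(X-x,Y-y)<a+18)&(Z>56)&(Z<66)
        if m.sum()>5: print("die",k,circ(W,m))
    for k,(x,y,a) in nests.items():
        m=(np.hypot(X-x,Y-y)<a+8)&(Z>4)&(Z<22)&(p[...,2]>125)&(p[...,1]>100)
        m=cv2.morphologyEx(m.astype(np.uint8),cv2.MORPH_OPEN,np.ones((2,2)))>0
        if m.sum()>5: print("nest",k,circ(W,m))
E
python3 - <<'E'
from h import *
for n in("scene","side"):
    print(n);report(cv2.imread(f"pics/{n}0.png"),np.load(f"pics/{n}0.npy"),optics.camera_params(n))
E
```

```text
scene
die s [671.7, -63.7, 15.2, 131.0, 59.2]
die m [639.5, 56.4, 21.7, 211.0, 59.0]
die l [666.9, 195.5, 27.5, 320.0, 59.2]
nest s [459.0, 84.3, 30.3, 547.0, nan]
nest m [447.5, -114.1, 37.1, 695.0, nan]
nest l [453.2, -12.7, 45.1, 1115.0, nan]
side
die s [670.3, -66.5, 15.8, 120.0, 59.0]
die m [638.7, 55.7, 22.7, 152.0, 58.6]
die l [661.4, 194.8, 30.1, 145.0, 58.5]
nest s [462.5, 80.2, 30.6, 498.0, nan]
nest m [448.9, -120.4, 36.2, 1202.0, nan]
nest l [453.5, -20.6, 41.9, 1356.0, nan]
```

```bash
python3 -m pendant '[[1,0,0,0,-8.5],[1,0,0,0,-8.5],[1,0,0,0,-8.5],[1,0,0,0,-8.5],[1,0,0,0,-8.5],[1,0,0,0,-8.5],[1,0,0,0,-8.5],[1,0,0,0,-8.5],[1,0,0,0,-8.5],[1,0,0,0,-0.74]]'
python3 -m pendant '[[1,30,-29,0,0],[1,30,-29,0,0],[1,30,-29,0,0],[1,30,-29,0,0],[1,30,-29,0,0],[1,30,-29,0,0],[1,30,-29,0,0],[1,30,-29,0,0],[1,30,-29,0,0],[1,0,0,0,0]]'
```

```text
time: 2.1
tool_pos: [132.6, -585.2, 231.3]
tcp_rot: [-180.0, 0.0, 0.2]
ft_force: [-0.2, -0.5, -0.2]
finger_gap: 85.2
time: 3.1
tool_pos: [405.6, -320.7, 231.5]
tcp_rot: [-179.9, -0.1, 0.0]
ft_force: [-0.7, -0.6, -0.8]
finger_gap: 85.4
```

```bash
python3 -m pendant '[[1,30,-29,0,0],[1,30,-29,0,0],[1,30,-29,0,0],[1,30,-29,0,0],[1,30,-29,0,0],[1,30,-29,0,0],[1,30,-29,0,0],[1,28,-28,0,0],[1,28,-27,0,0],[1,0,0,0,0]]'
python3 - <<'E'
from h import *
c=optics.camera_params("wrist");p,d=optics.snapshot("wrist");cv2.imwrite("pics/w1.png",p)
print(r.sense()["tool_pos"],c["eye"],c["orientation"]);report(p,d,c)
E
```

```text
time: 4.1
tool_pos: [670.5, -62.9, 230.0]
tcp_rot: [-179.9, 0.0, 0.0]
ft_force: [-1.0, -0.1, -0.7]
finger_gap: 85.2
[669.29976478 -64.80690416 230.21998475] [670.34549161  13.10250637 372.55883585] [1.62642008e+02 9.07179670e-02 2.17327478e-02]
die s [669.9, -64.3, 15.0, 471.0, 59.6]
die m [638.6, 55.7, 20.8, 973.0, 59.7]
nest s [456.3, 81.3, 31.8, 3201.0, nan]
nest m [445.9, -122.0, 38.7, 3091.0, nan]
nest l [451.5, -20.9, 45.3, 5595.0, nan]
```

View pics/w1.png

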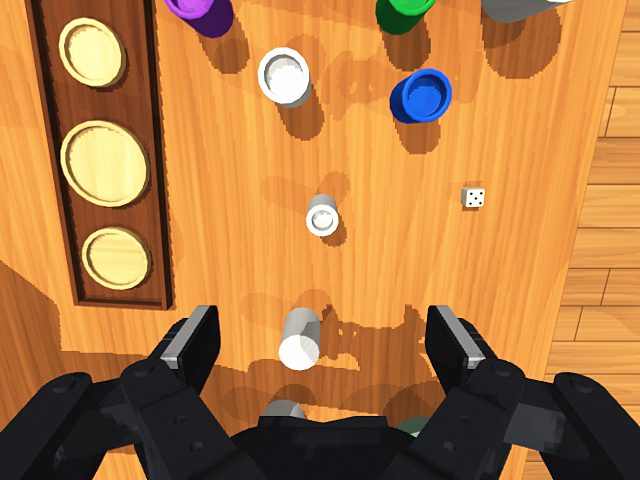

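The wrist view confirms the small die (hollow at (322,217)) and the nest order seen before. Now I'll descend and grip.

```bash
python3 -m pendant '[[1,0,0,40,0],[1,0,0,40,0],[1,0,0,40,0],[1,0,0,40,0],[1,0,0,25,0],[1,0,0,20,0],[1,0,0,0,0],[0,0,0,0,0],[0,0,0,0,0],[0,0,0,0,0]]' 50
python3 -m pendant '[[0,0,0,0,0],[0,0,0,0,0],[0,0,0,0,0],[0,0,0,0,0],[0,0,0,-25,0],[0,0,0,-25,0],[0,0,0,-25,0],[0,0,0,-25,0],[0,0,0,0,0]]'
```

```text
time: 5.15
tool_pos: [670.0, -66.7, 28.6]
tcp_rot: [180.0, -0.2, -0.0]
ft_force: [-0.2, 0.7, -0.1]
finger_gap: 43.9
time: 6.05
tool_pos: [671.3, -66.4, 131.4]
tcp_rot: [179.9, -0.4, 0.0]
ft_force: [0.8, -0.7, 0.9]
finger_gap: 29.1
```

```bash
python3 -m pendant '[[0,-26,-18.4,0,0],[0,-26,-18.4,0,0],[0,-26,-18.4,0,0],[0,-26,-18.4,0,0],[0,-26,-18.4,0,0],[0,-26,-18.4,0,0],[0,-26,-18.4,0,0],[0,-27.6,-18.2,0,0],[0,0,0,0,0],[0,0,0,0,0]]'
python3 - <<'E'
from h import *
c=optics.camera_params("wrist");p,d=optics.snapshot("wrist");cv2.imwrite("pics/w2.png",p)
print(r.sense()["tool_pos"])
p,d=optics.snapshot("side");cv2.imwrite("pics/s2.png",p[60:380,100:500])
E
```

```text
time: 7.05
tool_pos: [458.2, 81.1, 125.5]
tcp_rot: [180.0, 0.0, 0.1]
ft_force: [-0.1, -0.8, -1.2]
finger_gap: 28.9
[458.98798534  80.78492877 125.9045056 ]
```

View pics/w2.png

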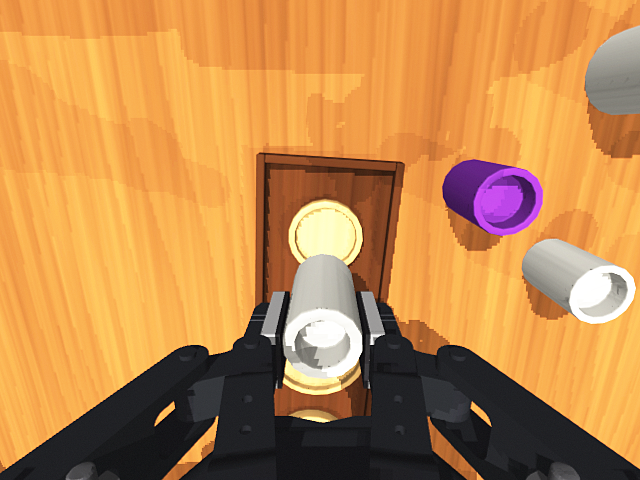

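The nest is in full view, centred near (326,235), with the die held above it. I'll back-project the rim to get the remaining offset.

```bash
cat >> h.py <<'E'
def pix(c,u,v,z):
    K=c["camera_matrix"];M=R.from_euler("xyz",c["orientation"],degrees=True).as_matrix()
    w=M@np.array([(u-K[0,2])/K[0,0],(v-K[1,2])/K[1,1],1]);e=np.array(c["eye"]);return np.round(e+w*(z-e[2])/w[2],1)
E
python3 - <<'E'
from h import *
c=optics.camera_params("wrist")
print(pix(c,326,200,16),pix(c,289,234,16),pix(c,363,234,16),pix(c,326,235,16))
E
```

```text
[461.6 108.6  16. ] [434.2  83.1  16. ] [489.1  83.1  16. ] [461.7  82.3  16. ]
```

```bash
python3 -m pendant '[[0,2,1,20,0],[0,0,0,25,0],[0,0,0,20,0],[0,0,0,12,0],[0,0,0,8,0],[0,0,0,4,0],[0,0,0,0,0],[0,0,0,0,0]]'
python3 -m pendant '[[0.55,0,0,0,0],[0.6,0,0,0,0],[0.75,0,0,0,0],[0.75,0,0,0,0],[0.8,0,0,-10,0],[0.8,0,0,-40,0],[1,0,0,-40,0],[1,0,0,-40,0],[1,0,0,0,0]]'
python3 - <<'E'
from h import *
c=optics.camera_params("wrist");p,d=optics.snapshot("wrist");cv2.imwrite("pics/w3.png",p)
W=cloud(d,c);m=(np.hypot(W[...,0]-460,W[...,1]-82)<30)&(W[...,2]>60)&(W[...,2]<80);print(circ(W,m))
E
```

```text
time: 7.95
tool_pos: [462.0, 79.8, 38.2]
tcp_rot: [-180.0, -0.1, -0.0]
ft_force: [0.5, -0.0, -1.5]
finger_gap: 28.8
time: 8.85
tool_pos: [465.0, 80.2, 174.9]
tcp_rot: [-180.0, -0.7, 0.0]
ft_force: [1.4, 0.1, 0.4]
finger_gap: 85.5
[462.1, 81.9, 15.1, 866.0, 69.4]
```

View pics/w3.png

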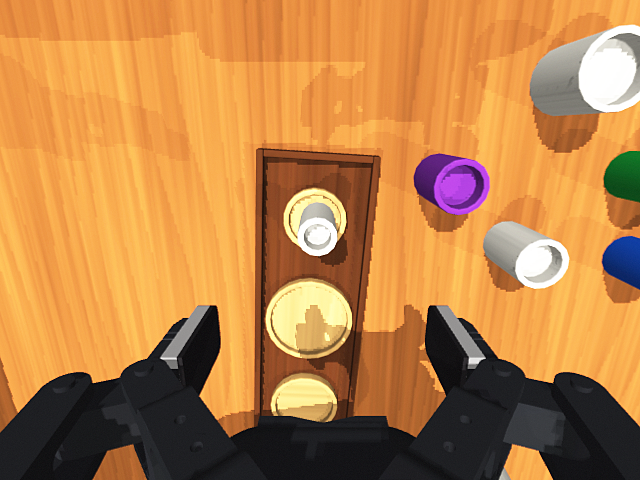

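The small die stands in its nest, with its top at z≈69.4 at (462,82). The medium die is next.

```bash
python3 -m pendant '[[1,30,4,0,0],[1,30,4,0,0],[1,30,4,0,0],[1,30,4,0,0],[1,30,4,0,0],[1,28,4,0,0],[1,0,0,0,0],[1,0,0,0,0]]'
python3 - <<'E'
from h import *
c=optics.camera_params("wrist");p,d=optics.snapshot("wrist")
print(r.sense()["tool_pos"],r.sense()["tcp_rot"]);report(p,d,c,nests={},dies=dict(m=(639,56,21),l=(666,195,27)))
E
```

```text
time: 9.7
tool_pos: [638.1, 55.8, 165.4]
tcp_rot: [-180.0, 0.2, -0.0]
ft_force: [-0.4, -0.4, 1.0]
finger_gap: 85.6
[637.81635004  55.94325866 165.94285478] [-1.79994484e+02  1.51317678e-01  9.02388693e-04]
die m [638.6, 55.8, 21.0, 1069.0, 59.6]
die l [664.7, 194.7, 27.0, 1544.0, 59.5]
```

```bash
python3 -m pendant '[[1,0,0,30,0],[1,0,0,35,0],[1,0,0,35,0],[1,0,0,25,0],[1,0,0,14,0],[1,0,0,0,0],[0,0,0,0,0],[0,0,0,0,0],[0,0,0,0,0],[0,0,0,0,0]]' 60
python3 -m pendant '[[0,0,0,0,0],[0,0,0,0,0],[0,0,0,0,0],[0,0,0,-25,0],[0,0,0,-25,0],[0,0,0,-25,0],[0,0,0,-25,0],[0,0,0,0,0]]'
```

```text
time: 10.75
tool_pos: [640.2, 55.9, 30.6]
tcp_rot: [-180.0, -0.2, 0.0]
ft_force: [-3.1, -0.3, 6.9]
finger_gap: 40.9
time: 11.55
tool_pos: [642.1, 55.9, 133.8]
tcp_rot: [-180.0, -0.5, 0.0]
ft_force: [0.9, 0.4, -1.4]
finger_gap: 40.5
```

```bash
python3 -m pendant '[[0,-24,22,0,0],[0,-24,22,0,0],[0,-24,22,0,0],[0,-24,22,0,0],[0,-24,22,0,0],[0,-24,22,0,0],[0,-24,22,0,0],[0,-23,21,0,0],[0,0,0,0,0],[0,0,0,0,0]]'
python3 - <<'E'
from h import *
c=optics.camera_params("wrist");p,d=optics.snapshot("wrist");cv2.imwrite("pics/w4.png",p);np.save("pics/w4.npy",d)
import pickle;pickle.dump(c,open("pics/w4.pkl","wb"))
print(r.sense()["tool_pos"])
E
```

```text
time: 12.55
tool_pos: [447.4, -119.4, 127.6]
tcp_rot: [-180.0, 0.0, -0.1]
ft_force: [-0.9, 0.3, -2.4]
finger_gap: 40.8
[ 447.9439418  -118.98842734  127.82727938]
```

View pics/w4.png

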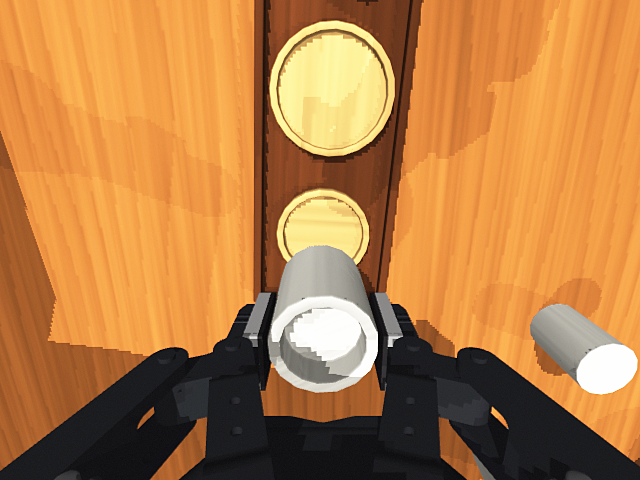

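The medium nest shows with left/right edges near columns 277/369 and its far edge at row 188. The large nest spans columns 270–395 and rows 20–157.

Run:
```python
from h import *
import pickle;c=pickle.load(open("pics/w4.pkl","rb"))
for a in[(277,232),(369,232),(323,188),(270,87),(395,87),(332,20),(332,157)]:print(a,pix(c,*a,16))
```

```text
(277, 232) [ 413.2 -115.6   16. ]
(369, 232) [ 481.7 -115.7   16. ]
(323, 188) [447.5 -82.8  16. ]
(270, 87) [412.5 -16.   16. ]
(395, 87) [495.1 -16.1  16. ]
(332, 20) [453.2  22.7  16. ]
(332, 157) [453.8 -61.2  16. ]
```

```bash
python3 -m pendant '[[0,0,-1,20,0],[0,0,0,25,0],[0,0,0,20,0],[0,0,0,12,0],[0,0,0,8,0],[0,0,0,4,0],[0,0,0,0,0],[0,0,0,0,0]]'
python3 -m pendant '[[0.65,0,0,0,0],[0.75,0,0,0,0],[0.85,0,0,0,0],[0.9,0,0,0,0],[0.9,0,0,-10,0],[0.9,0,0,-40,0],[1,0,0,-40,0],[1,0,0,-40,0],[1,0,0,0,0]]'
python3 - <<'E'
from h import *
c=optics.camera_params("wrist");p,d=optics.snapshot("wrist")
W=cloud(d,c);m=(np.hypot(W[...,0]-448,W[...,1]+118)<35)&(W[...,2]>60)&(W[...,2]<80);print(circ(W,m))
E
```

```text
time: 13.4
tool_pos: [448.7, -118.1, 40.6]
tcp_rot: [180.0, -0.0, 0.0]
ft_force: [-4.0, 1.5, 5.7]
finger_gap: 40.5
time: 14.3
tool_pos: [451.7, -119.6, 176.9]
tcp_rot: [179.8, -0.6, 0.0]
ft_force: [0.0, 0.3, 0.7]
finger_gap: 85.3
[447.2, -118.2, 20.9, 1266.0, 69.4]
```

```bash
python3 -m pendant '[[1,21.7,-31.3,0,0],[1,21.7,-31.3,0,0],[1,21.7,-31.3,0,0],[1,21.7,-31.3,0,0],[1,21.7,-31.3,0,0],[1,21.7,-31.3,0,0],[1,21.7,-31.3,0,0],[1,21.7,-31.3,0,0],[1,21.7,-31.3,0,0],[1,21.7,-31.3,0,0]]'
python3 -m pendant '[[1,0,0,0,0],[1,0,0,0,0]]'
python3 - <<'E'
from h import *
c=optics.camera_params("wrist");p,d=optics.snapshot("wrist")
print(r.sense()["tool_pos"],r.sense()["tcp_rot"]);report(p,d,c,nests={},dies=dict(l=(665,195,27)))
E
```

```text
time: 15.35
tool_pos: [664.8, 196.1, 167.6]
tcp_rot: [180.0, 0.1, 0.0]
ft_force: [0.6, -0.2, 0.5]
finger_gap: 85.2
time: 15.55
tool_pos: [664.0, 195.4, 167.0]
tcp_rot: [179.9, 0.2, 0.1]
ft_force: [0.2, 0.3, -0.3]
finger_gap: 85.5
[664.05711743 194.55810209 167.70369848] [1.79947684e+02 1.43267013e-01 3.02968020e-02]
die l [664.7, 195.3, 27.0, 1418.0, 59.6]
```

```bash
python3 -m pendant '[[1,0,0,30,0],[1,0,0,35,0],[1,0,0,35,0],[1,0,0,25,0],[1,0,0,15,0],[1,0,0,0,0],[0,0,0,0,0],[0,0,0,0,0],[0,0,0,0,0],[0,0,0,0,0]]' 80
python3 -m pendant '[[0,0,0,0,0],[0,0,0,0,0],[0,0,0,0,0],[0,0,0,-25,0],[0,0,0,-25,0],[0,0,0,-25,0],[0,0,0,-25,0],[0,0,0,0,0],[0,0,0,0,0]]'
```

```text
time: 16.6
tool_pos: [666.7, 195.2, 32.6]
tcp_rot: [-180.0, -0.2, 0.0]
ft_force: [-2.1, -1.4, 6.1]
finger_gap: 52.4
time: 17.5
tool_pos: [665.6, 195.1, 130.2]
tcp_rot: [-180.0, -0.1, 0.0]
ft_force: [-0.7, -0.5, -3.8]
finger_gap: 52.8
```

```bash
python3 -m pendant '[[0,-23.5,23.8,0,0],[0,-23.5,23.8,0,0],[0,-23.5,23.8,0,0],[0,-23.5,23.8,0,0],[0,-23.5,23.8,0,0],[0,-23.5,23.8,0,0],[0,-23.5,23.8,0,0],[0,-23.5,23.8,0,0],[0,-23,23.6,0,0],[0,0,0,0,0]]'
python3 -m pendant '[[0,0,0,0,0],[0,0,0,0,0]]'
python3 - <<'E'
from h import *
c=optics.camera_params("wrist");p,d=optics.snapshot("wrist");cv2.imwrite("pics/w5.png",p)
print(r.sense()["tool_pos"]);print(np.round(c["eye"],1))
E
```

```text
time: 18.5
tool_pos: [450.2, -20.9, 126.6]
tcp_rot: [180.0, 0.3, -0.1]
ft_force: [-0.1, 0.2, -3.2]
finger_gap: 52.5
time: 18.7
tool_pos: [453.9, -18.7, 128.6]
tcp_rot: [-180.0, 0.0, 0.0]
ft_force: [-0.2, 0.2, -2.6]
finger_gap: 52.1
[454.11555462 -18.58094173 128.76140808]
[453.8  57.4 271. ]
```

View pics/w5.png

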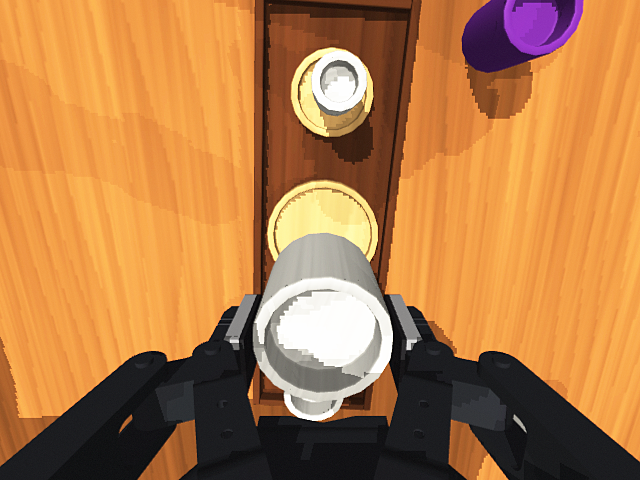

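The large nest (columns 268–379, row ~232) is centred under the die, so I'll lower it.

```bash
python3 -m pendant '[[0,0,0,20,0],[0,0,0,25,0],[0,0,0,20,0],[0,0,0,12,0],[0,0,0,8,0],[0,0,0,4,0],[0,0,0,0,0],[0,0,0,0,0]]'
python3 -m pendant '[[0.75,0,0,0,0],[0.85,0,0,0,0],[1,0,0,0,0],[1,0,0,0,0],[1,0,0,-5,0],[1,0,0,-30,0],[1,0,0,-40,0],[1,0,0,-40,0],[1,0,0,-40,0],[1,0,0,0,0]]'
python3 - <<'E'
from h import *
c=optics.camera_params("wrist");p,d=optics.snapshot("wrist")
W=cloud(d,c)
for x,y in((454,-19),(448,-118),(462,82)):
    m=(np.hypot(W[...,0]-x,W[...,1]-y)<38)&(W[...,2]>60)&(W[...,2]<80);print(circ(W,m) if m.any() else None)
p,d=optics.snapshot("side");cv2.imwrite("pics/s6.png",p)
p,d=optics.snapshot("scene");cv2.imwrite("pics/sc6.png",p)
E
```

```text
time: 19.55
tool_pos: [453.8, -18.8, 42.6]
tcp_rot: [-180.0, 0.1, 0.0]
ft_force: [-17.7, 2.4, 23.7]
finger_gap: 52.0
time: 20.55
tool_pos: [457.6, -19.7, 202.4]
tcp_rot: [179.9, -0.6, 0.0]
ft_force: [-0.1, 0.4, -0.3]
finger_gap: 85.6
[453.3, -18.9, 27.0, 1405.0, 69.4]
[447.4, -117.8, 21.0, 1036.0, 69.0]
[462.0, 81.8, 15.0, 848.0, 69.6]
```

View pics/s6.png

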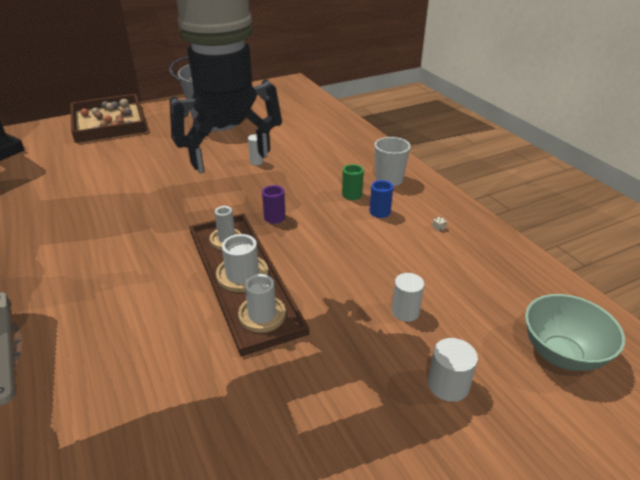

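View pics/sc6.png

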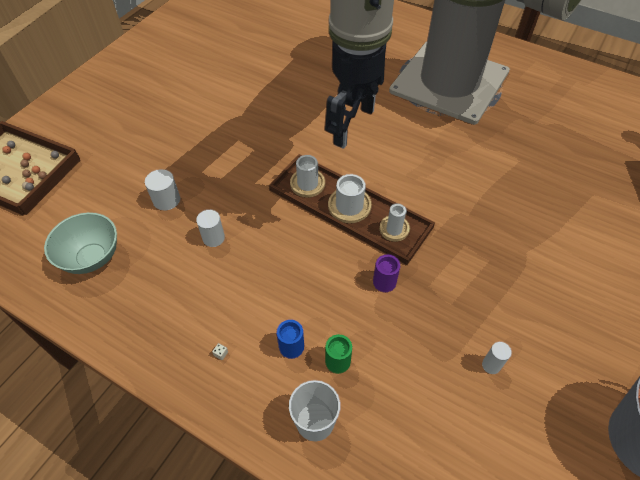

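Both views show all three dies standing in their own nests: medium at (307,175), large at (350,197) and small at (397,220) in the scene picture. The blanks and look-alikes haven't moved, and the gripper is clear.

```bash
python3 -m pendant '[[1,0,0,0,0],[1,0,0,0,0],[1,0,0,0,0]]'; python3 -c "
from bench import hand_in;print(hand_in())"
```

```text
time: 21.0
tool_pos: [453.3, -19.0, 194.1]
tcp_rot: [-180.0, 0.1, 0.0]
ft_force: [-1.3, -0.4, 0.3]
finger_gap: 85.5
the job is handed in; nothing more can be done
None
```

All three cupped dies are in the caddy, each upright in the nest of its own size. I placed them in the order small, medium, large and handed the job in at about 21 s.

- **Position:** the last wrist-camera depth check put the die tops at z = 69.0–69.6 mm, against 70 mm expected for standing on the nest floors. Each die is within about 2 mm of its nest's centre.
- **Left alone:** the scene and side pictures show the three blanks and the blue, green and purple look-alikes where they were. The gripper was open and clear of everything.
- **Force:** no check failed. The large die met its nest floor slightly early, with a short contact of about 30 N at the wrist (limit 120 N). It still sat level after I released it.

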